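Press the cork backing onto a tile coaster and hold it

TASK

A tile coaster lies in the bench press with its cork backing just laid on the glue. Flip the red safety catch fully back so that it no longer locks the lever, then pull the press lever by its black knob down until the pad sits firmly on the cork, and finish while still holding the lever pulled hard down so the glue can grab: do not let go. Leave the mug, glue bottle, glaze jar and finished coasters alone.

Things in the scene. Friction and masses are not known exactly. Their poses are not given: they have to be found in the camera images.
- press: Blue bench arbor press fixed to the table, turned up to 0.3 rad. Origin: centre of the underside of its foot (240 x 130 mm). x points from its open front (towards the robot) to its back, y to its left, z up. Column x 50 to 110 mm; head x -69 to 110, y -31 to 31, z 155 to 255 mm; ram 25 mm square at x -30, y 0, top at z 294 mm. Lever and red catch are on its right side (-y).
- lever: Press lever: hub with a notched collar on the pinion shaft, steel rod and black ball knob. Origin: on the turning axis at the side of the head (press x 2.5, y -36, z 205 mm).
- lever_angle (a joint): Lever angle about the pinion shaft (press y axis through lever_hinge), rad. 0: parked, rod pointing to the press's front, 40 deg above level; locked by the catch (0.03 play). Grows as the knob goes forward and down (level 0.70, stop 1.25). The pad meets the cork at about 1.0. Springs back: 2 to 6 N at the knob to hold it; at the cork, 5 to 10 N more presses with about 40 to 80 N.
- lever_hinge (a point): Lever's turning axis, in the plane in which the knob moves; 205 mm above the table, at press x 2.5, y -70 mm. The knob moves on a circle of 165 mm radius about it.
- knob_ball (a point): Centre of the black ball knob, 36 mm diameter, at the end of the lever's steel rod (14 mm diameter); 165 mm from lever_hinge; 311 mm above the table when parked, about 157 mm at lever 1.0. Nothing stands within 40 mm of the ball but its rod, which runs back to the hub.
- catch_angle (a joint): Angle of the red safety catch about its pivot (press y axis through catch_hinge), rad. 0 to 0.05: engaged, its nose hooked in front of a tooth on the lever's collar, thumb tab leaning 20 deg to the press's front. Grows as the tab's top is pushed to the press's back; stop at 1.2 (fully back, tab leaning 49 deg to the back). Stiff (about 1 N at the tab); stays where it is left.
- catch_hinge (a point): Pivot of the red catch, 240 mm above the table, at press x 45, y -44 mm.
- catch_tab (a point): Top of the catch's thumb tab: centre of its rolled end (12 mm diameter, 24 mm wide along press y), 72 mm from catch_hinge, about 308 mm above the table when engaged. The tab below it is 14 mm wide, 8 mm thick. The catch's nose arm lies in front of the pivot, its top 255 mm above the table.
- ram: Steel ram with a round pressing pad (70 mm diameter, 15 mm thick, black rubber face) at its foot. Origin: centre of the pad's underside, 75 mm above the table at lever 0, on the cork at 55 mm; each rad of the lever lowers it 20 mm.
- coaster: Terracotta tile 90 x 90 x 9 mm with a cork sheet 84 x 84 x 4 mm on top, lying loose in the low nest of the press bed under the pad. Origin: centre of its underside, 42 mm above the table.
- mug: Terracotta mug, 80 mm diameter, 90 mm tall, right of the press; origin at centre of its underside.
- glue: White glue bottle with orange cap, 60 mm diameter, 160 mm tall, left of the press; origin at centre of its underside.
- glaze: Glaze jar with black lid, 72 mm diameter, 90 mm tall, right of the press; origin at centre of its underside.
- stack: Stack of three finished coasters, 90 x 90 x 39 mm, left of the press; origin at centre of its underside.

How it is judged:
By the outcome, as a careful person would: the job done as asked, in the order asked, and still so for the second after the job is handed in, while the arm keeps its last pose, push and grip.
It also fails if it takes over 54 s, if anything falls off the work surface, if the arm or the gripper's body presses on something with over 40 N, if the wrist force passes 120 N, or if a joint passes its speed limit or range.

ROBOT

A 6-joint arm with a two-finger parallel gripper is mounted at the origin on the work surface. World frame = base frame: x ahead of the robot, y to its left, z up, the work surface at z = 0. Lengths are in mm, angles in rad, forces in N, time in s.
With the tool pointing down it reaches from about 150 to 775 mm from the base axis. Payload 6.1 kg.
Tool frame: the origin (TCP) lies where the fingers leave the gripper's body, on its centre line; the fingertips stand 73 mm ahead of it and the grasp point (between the pads) lies 54 mm ahead of it; z points along the fingers, y is the line along which they close (so a half turn about z gives the same grasp; the last joint's range is limited). The gripper opens to 85 mm and grips with 20 to 120 N. Pads are 22 mm wide; open, the fingers measure 114 mm over their backs; the gripper's body (76 mm by 85 mm) begins 54 mm behind the grasp point. The pads swing forward as they close: fully open they stand 13 mm farther back than shut.
Start: joints at [1.323, 0.126, -0.04, 1.405, 0, 1.571], TCP at [128.762, 508.949, 303.895] pointing down, gripper open.
Joint ranges: [-2.72, 2.72], [-0.95, 1.95], [-1.27, 1.35], [-1.78, 2.02], [-1.46, 1.47], [-3.14, 3.14]. Speed limits (rad/s): [2.39, 2.39, 3.01, 3.14, 3.14, 3.14].

INTERFACE

Orientations are given as a rotation vector (axis times angle).
In Python, from workcell import ctrl gives the robot as it stands.
- The arm moves only by the tool inch_along, called after "Emit:" as name([rows], argument=value, ...), one row to a line, values as JSON. Schema: {"type":"object","properties":{"moves":{"type":"array","items":{"type":"array","prefixItems":[{"type":"array","items":{"type":"number"},"minItems":3,"maxItems":3},{"type":"array","items":{"type":"number"},"minItems":3,"maxItems":3}],"minItems":2,"maxItems":2},"minItems":1,"maxItems":20},"jaw":{"type":"number"},"grip_force":{"type":"number"},"only":{"type":"string"},"quiet":{"type":"boolean"},"lines":{"type":"string"}},"required":["moves"],"additionalProperties":false}. moves is a list of rows, 1 to 20 of them, each written [[dx, dy, dz], [rx, ry, rz]]: dx, dy, dz in shares of the most that a row can go, 1 being 50 mm, then a rotation vector rx, ry, rz in units of 0.25 rad; each row shifts and turns the commanded pose from where the row before left it, along the tool's axes as they then stand; what a row does not reach is not made up. A row lasts 1/10 s, in which the tool goes at most 50 mm and 0.15 rad, less where a joint would pass 70% of its speed; a pose out of reach is approached as far as the arm can. jaw is the opening from 0.0 (shut) to 1.0 (fully open), set as the call begins (left out keeps the last). The fingers move at their own pace and stop on an object; grip_force is the grip in N (left out, the last holds). Time passes only in rows, so rows that do not move let the fingers close. The tool returns the time, the measured TCP pose, the force, the opening and the grip force at its end. only (a regular expression) keeps the lines of the reply that match it, lines (a string "A,B") keeps lines A to B, and quiet returns only ok. Input that does not fit is refused with a message, and nothing moves.
- ctrl.get_state(): the state, without advancing time (a new reading comes with each control period).
- ctrl.snapshot(name): name is "scene" or "top" or "wrist"; returns a dict with "frame" (384x512x3 uint8, red, green, blue), "K" (3x3 intrinsics, pixels), "world_to_cam" (4x4, takes a point from world to camera coordinates). Camera axes: x right, y up, looking along -z (the intrinsics and any distortion apply to the point x, -y, -z); pixel columns grow to the right and rows downward; lengths in mm; the calibration is good to about 2 mm. The wrist camera is an equidistant fisheye: a pixel r from the principal point sees the ray r / f radians off the axis. A picture is of the moment at which its call begins. There is no depth.
- ctrl.finish_job(): hands the job in; it is judged then, once.
The state is a dict: "time_s": time; "q": joint angles; "qvel": joint speeds; "joint_efforts": joint torques, N m; "tool_pos": TCP position; "tcp_rot": TCP orientation; "ft_force": force on the tool from outside, world axes, zero at the start; "torque": the same for the moment, N m; "gripper_width": opening from 0.0 (shut) to 1.0 (fully open); "grasp_force": force on a finger pad.
Only numpy, scipy, OpenCV 4.12 (cv2) and the standard library are available. Lean on these libraries where they do the work, as an engineer would, in place of code of your own. Each camera call takes 0.05 s, during which the arm holds its last target. There are 200 camera calls.

## Working session

There is one attempt and no reset: what is moved stays moved. The work goes in short steps, Python scripts to look and compute and a tool call to move; the robot and the scene stay as the last step left them, time stands still between calls to the robot, and variables do not carry over. Pictures are saved under pics/ and viewed, at most 10 in all, crops included, and the job is handed in when it is done.

```bash
ls; mkdir -p pics; python3 - <<'E'
from workcell import ctrl
import cv2,numpy as np
for n in ("scene","top"):
    s=ctrl.snapshot(n); cv2.imwrite(f"pics/{n}0.png",cv2.resize(s["frame"][:,:,::-1],(800,600),interpolation=cv2.INTER_CUBIC))
    print(n,s["K"],np.round(s["world_to_cam"],3), [k for k in s])
st=ctrl.get_state();print(st)
E
```

```text
pics
workcell.py
scene [[414.55805607   0.         253.64507992]
 [  0.         414.55805607 195.43141318]
 [  0.           0.           1.        ]] [[ 6.070000e-01  7.940000e-01 -1.100000e-02 -3.412680e+02]
 [-5.790000e-01  4.520000e-01  6.780000e-01  1.750890e+02]
 [ 5.440000e-01 -4.050000e-01  7.350000e-01 -1.552741e+03]
 [ 0.000000e+00  0.000000e+00  0.000000e+00  1.000000e+00]] ['frame', 'K', 'world_to_cam']
top [[370.05784994   0.         257.58408836]
 [  0.         370.05784994 190.56902919]
 [  0.           0.           1.        ]] [[ 2.600000e-02 -1.000000e+00  1.500000e-02 -2.298000e+01]
 [ 9.900000e-01  2.800000e-02  1.380000e-01 -6.050830e+02]
 [-1.380000e-01  1.200000e-02  9.900000e-01 -1.100907e+03]
 [ 0.000000e+00  0.000000e+00  0.000000e+00  1.000000e+00]] ['frame', 'K', 'world_to_cam']
{'time_s': 0.1, 'q': array([ 1.32297375e+00,  1.26327730e-01, -4.04968815e-02,  1.40539514e+00,
       -2.45234624e-07,  1.57080221e+00]), 'qvel': array([ 1.45348877e-03, -1.56316363e-03,  2.24888710e-03, -9.81942526e-05,
        5.99868798e-04,  5.00841350e-04]), 'joint_efforts': array([ 1.34017224e-03, -4.36907279e+01,  3.53603840e+01,  1.38089707e-02,
       -1.03048494e-04,  1.15234819e-06]), 'tool_pos': array([128.71584326, 508.71015587, 303.20667847]), 'tcp_rot': array([-3.88270754e-01, -3.11732923e+00,  2.21869011e-03]), 'ft_force': array([-0.54774396, -0.2765766 ,  0.78837839]), 'torque': array([-0.02521895, -0.03749552, -0.0616058 ]), 'grasp_force': 0.0, 'gripper_width': 1.0030955735412226}
```

View pics/scene0.png

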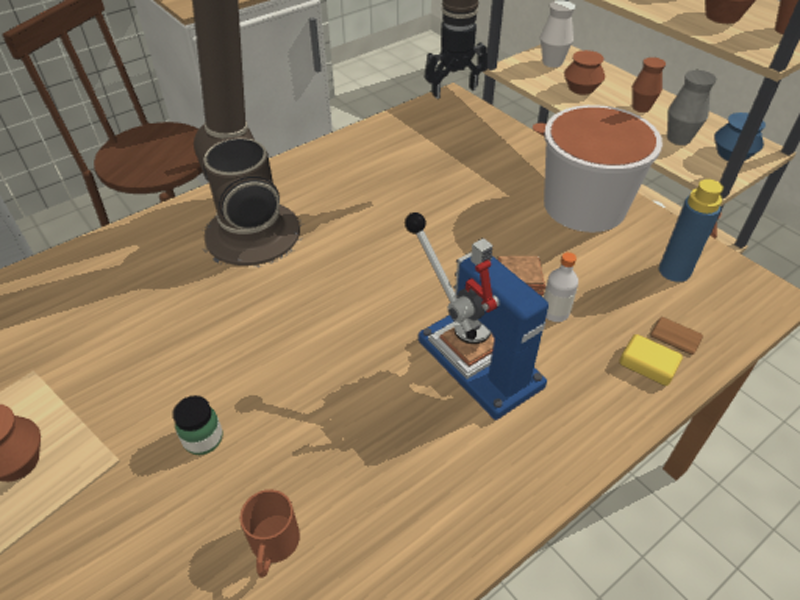

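View pics/top0.png

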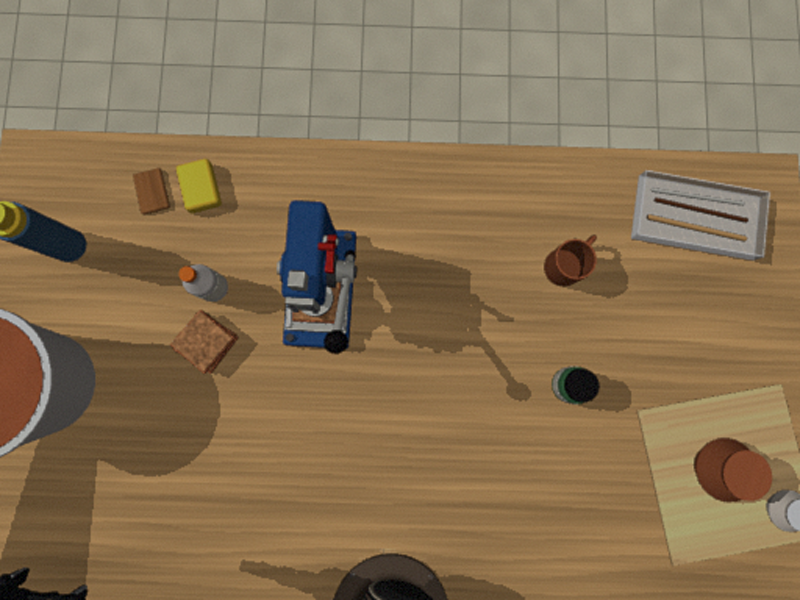

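The scene view shows the knob at (416,223) and the red tab at about (487,266). The top view shows the knob at (336,342), the press at about (318,275), and the catch at about (328,250). I'll enlarge both around the press.

```bash
python3 - <<'E'
import cv2,numpy as np
from workcell import ctrl
a=ctrl.snapshot("scene")["frame"][125:275,255:355,::-1]; b=ctrl.snapshot("top")["frame"][120:230,170:240,::-1]
a=cv2.resize(a,None,fx=4,fy=4,interpolation=cv2.INTER_CUBIC); b=cv2.resize(b,None,fx=5,fy=5,interpolation=cv2.INTER_CUBIC)
b=cv2.copyMakeBorder(b,0,50,0,0,cv2.BORDER_CONSTANT)
cv2.imwrite("pics/crop1.png",np.hstack([a,b]))
E
```

```text
(no output)
```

View pics/crop1.png

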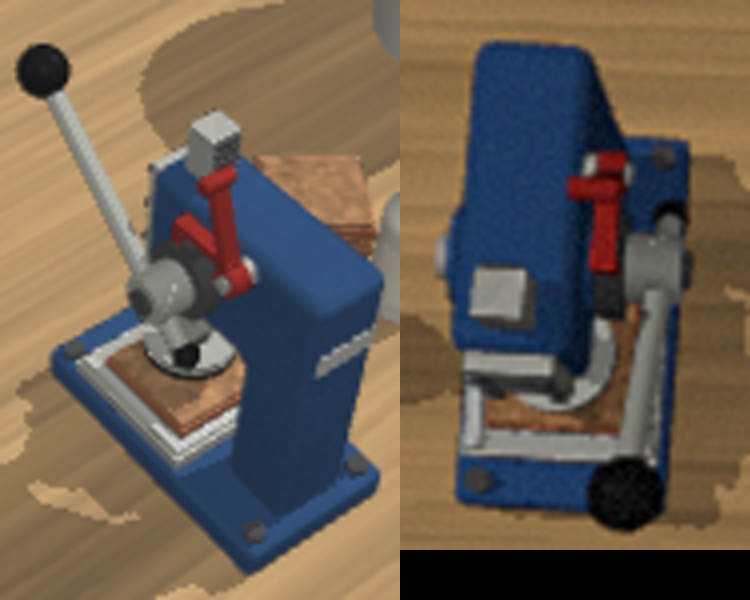

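```bash
cat > geo.py <<'E'
import numpy as np
from scipy.optimize import least_squares
from scipy.spatial.transform import Rotation as R
import cv2
def proj(s,P):
    p=s["world_to_cam"]@np.r_[P,1]; x=s["K"]@np.array([p[0],-p[1],-p[2]]); return x[:2]/x[2]
def tri(obs):
    return least_squares(lambda P:np.concatenate([proj(s,P)-uv for s,uv in obs]),[500,0,250])
def w(pose,p):
    c,s=np.cos(pose[2]),np.sin(pose[2]); return np.array([pose[0]+c*p[0]-s*p[1],pose[1]+s*p[0]+c*p[1],p[2]])
def knob(a,r=165): return np.array([2.5-r*np.cos(.698-a),-70,205+r*np.sin(.698-a)])
def tab(a): return np.array([45+72*np.sin(a-.349),-44,240+72*np.cos(a-.349)])
E
python3 - <<'E'
from geo import *
from workcell import ctrl
S=ctrl.snapshot("scene");T=ctrl.snapshot("top")
m=[("knob",(265.4,142.1),(214.6,218.2)),("tab",(308.6,169.9),(208.4,157.)),("ram",(308,156.5),(189.6,177.6))]
for n,a,b in m:
    f=tri([(S,a),(T,b)]);print(n,f.x.round(1),f.fun.round(2))
P=[knob(0),tab(0.02),np.array([-30,0,294])]
f=least_squares(lambda v:np.concatenate([np.r_[proj(S,w(v,p))-a,proj(T,w(v,p))-b] for p,(n,a,b) in zip(P,m)]),[600,0,0])
print(f.x,f.fun.round(2)); v=f.x
for p in [knob(0),knob(1.),knob(1.25),[2.5,-70,205],tab(0),tab(1.2),[45,-44,240]]: print(w(v,p).round(1))
st=ctrl.get_state();print(R.from_rotvec(st["tcp_rot"]).as_matrix().round(3),st["tool_pos"].round(1))
E
```

```text
knob [499.3  93.5 312.6] [ 0.68 -0.09  0.49  0.35]
tab [644.6 114.3 309.1] [ 0.83 -0.17  0.65  0.5 ]
ram [595.9 159.  294.2] [ 0.91 -0.19  0.68  0.52]
[ 6.25326332e+02  1.58755397e+02 -4.00230117e-02] [ 0.6   0.21  0.44  0.66  0.87  0.34  0.89  0.29  1.03 -0.38  0.28  0.77]
[498.7  93.8 311. ]
[467.6  95.  155.9]
[484.6  94.3 118.5]
[625.   88.7 205. ]
[643.9 114.  307.7]
[722.6 110.8 287.5]
[668.5 113.  240. ]
[[-0.969  0.245 -0.   ]
 [ 0.245  0.969 -0.001]
 [ 0.    -0.001 -1.   ]] [128.7 508.9 303.6]
```
Great fit. Press at (625,159), yaw -0.04 — basically aligned.

The three points fit one press pose, (625, 159) with yaw -0.04, to within 1 px. Next I lift, turn the tool square to the press, and carry it towards the catch with the fingers shut.

The rows are not in the units I measure in: shifts go in shares of 50 mm and turns go in units of 0.25 rad. I convert before sending: -30 mm is -0.6, -20 mm is -0.4, -0.1 rad is -0.4.

```bash
cat > st.py <<'E'
from geo import *
from workcell import ctrl
import sys
s=ctrl.get_state(); M=R.from_rotvec(s["tcp_rot"]).as_matrix(); p=s["tool_pos"]
print("t",s["time_s"],"tcp",p.round(1),"tip",(p+73*M[:,2]).round(1),"z",M[:,2].round(3),"y",M[:,1].round(3),"F",s["ft_force"].round(1),"q",s["q"].round(2),"w",round(s["gripper_width"],3))
if len(sys.argv)>3: print("tool-axes delta for TCP goal",(M.T@(np.array(list(map(float,sys.argv[1:4])))-p)).round(1))
E
```

Emit:
inch_along([
  [[0,0,-0.7],[0,0,-0.4]],
  [[0,0,-0.7],[0,0,-0.4]],
  [[0,0,-0.7],[0,0,0]],
  [[0,0,-0.7],[0,0,0]],
  [[-0.24,-0.7,0],[0,0,0]],
  [[-0.24,-0.7,0],[0,0,0]],
  [[-0.24,-0.7,0],[0,0,0]],
  [[-0.24,-0.7,0],[0,0,0]],
  [[-0.24,-0.7,0],[0,0,0]],
  [[-0.24,-0.7,0],[0,0,0]],
  [[-0.24,-0.7,0],[0,0,0]],
  [[-0.24,-0.7,0],[0,0,0]],
  [[-0.4,-0.6,0],[0,0,0]],
  [[-0.6,-0.6,0],[0,0,0]],
  [[-0.7,-0.6,0],[0,0,0]],
  [[-0.7,0,0],[0,0,0]],
  [[-0.7,0,0],[0,0,0]],
  [[-0.7,0,0],[0,0,0]],
  [[-0.7,0,0],[0,0,0]],
  [[0,0,0],[0,0,0]],
], jaw=0, grip_force=20)

```text
time_s: 2.3
tool_pos: [435.2, 123.8, 441.8]
tcp_rot: [-0.078, -3.138, 0.002]
ft_force: [0.4, 0.3, -0.8]
gripper_width: -0.0
grasp_force: 0.0
```

```bash
python3 st.py 612 114.5 440
```

```text
t 2.3 tcp [435.2 123.8 441.8] tip [435.  123.8 368.8] z [-0.002 -0.001 -1.   ] y [ 0.05   0.999 -0.001] F [ 0.4  0.3 -0.8] q [ 0.28  0.03  0.16  1.7  -0.    0.33] w -0.0
tool-axes delta for TCP goal [-177.1   -0.5    1.4]
```

Emit:
inch_along([
  [[-0.5,0,0],[0,0,0]],
  [[-0.7,0,0],[0,0,0]],
  [[-0.8,0,0],[0,0,0]],
  [[-0.8,0,0],[0,0,0]],
  [[-0.54,0,0],[0,0,0]],
  [[-0.2,0,0],[0,0,0]],
  [[0,0,0.3],[0,0,0]],
  [[0,0,0.5],[0,0,0]],
  [[0,0,0.5],[0,0,0]],
  [[0,0,0.34],[0,0,0]],
  [[0,0,0],[0,0,0]],
  [[0,0,0],[0,0,0]],
])

```text
time_s: 3.5
tool_pos: [607.9, 115.7, 362.6]
tcp_rot: [-0.075, -3.141, -0.0]
ft_force: [-0.6, -0.4, -0.1]
gripper_width: -0.003
grasp_force: 0.0
```

```bash
python3 st.py 622 114.5 358
python3 - <<'E'
import cv2,numpy as np
from workcell import ctrl
a=ctrl.snapshot("scene")["frame"][75:225,235:365,::-1]
cv2.imwrite("pics/c2.png",cv2.resize(a,None,fx=4,fy=4,interpolation=cv2.INTER_CUBIC))
E
```

```text
t 3.5 tcp [607.9 115.7 362.6] tip [607.9 115.7 289.6] z [-0.  0. -1.] y [0.048 0.999 0.   ] F [-0.6 -0.4 -0.1] q [0.19 0.32 0.34 1.59 0.   0.24] w -0.003
tool-axes delta for TCP goal [-14.1  -0.6   4.6]
```

View pics/c2.png

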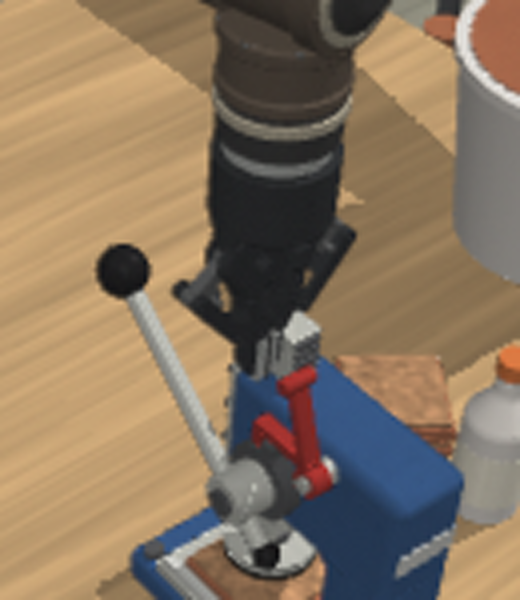

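The shut fingertips, at about (252,365), stand just in front of the red tab at (300,378) and clear of the ram. I'll push the tab back now.

Converted, -10 mm is -0.2, 4 mm is 0.08.

Emit:
inch_along([
  [[0,0,0.08],[0,0,0]],
  [[-0.2,0,0],[0,0,0]],
  [[-0.2,0,0],[0,0,0]],
  [[-0.16,0,0],[0,0,0]],
  [[-0.16,0,0],[0,0,0]],
  [[-0.16,0,0],[0,0,0]],
  [[-0.16,0,0],[0,0,0]],
  [[-0.16,0,0],[0,0,0]],
  [[-0.16,0,0],[0,0,0]],
  [[-0.16,0,0],[0,0,0]],
  [[-0.12,0,0.02],[0,0,0]],
  [[-0.12,0,0.02],[0,0,0]],
  [[0,0,0],[0,0,0]],
])

```text
time_s: 4.85
tool_pos: [697.4, 111.2, 355.3]
tcp_rot: [0.076, 3.14, -0.0]
ft_force: [-0.8, -0.1, 0.7]
gripper_width: 0.002
grasp_force: 0.0
```

```bash
python3 st.py 704 113 356
```

```text
t 4.85 tcp [697.4 111.2 355.3] tip [697.4 111.2 282.3] z [ 0. -0. -1.] y [ 0.048  0.999 -0.   ] F [-0.8 -0.1  0.7] q [ 0.16  0.52  0.62  1.67 -0.    0.21] w 0.002
tool-axes delta for TCP goal [-6.5  2.1 -0.7]
```

Converted, -4 mm is -0.08, -3 mm is -0.06.

Emit:
inch_along([
  [[-0.08,0,0],[0,0,0]],
  [[-0.08,0,0],[0,0,0]],
  [[-0.06,0,0],[0,0,0]],
  [[0,0,0],[0,0,0]],
])

```text
time_s: 5.25
tool_pos: [705.3, 111.0, 356.2]
tcp_rot: [-0.074, -3.136, -0.0]
ft_force: [-11.5, 0.0, 1.3]
gripper_width: -0.001
grasp_force: 4.6
```

Emit:
inch_along([
  [[-0.04,0,0],[0,0,0]],
  [[-0.04,0,0],[0,0,0]],
  [[0,0,0],[0,0,0]],
])

```text
time_s: 5.55
tool_pos: [706.8, 111.0, 356.4]
tcp_rot: [-0.073, -3.13, -0.001]
ft_force: [-23.0, -0.1, 6.5]
gripper_width: 0.003
grasp_force: 9.3
```

```bash
python3 - <<'E'
import cv2,numpy as np
from workcell import ctrl
a=ctrl.snapshot("scene")["frame"][115:235,255:365,::-1]
b=ctrl.snapshot("top")["frame"][120:230,170:240,::-1]
a=cv2.resize(a,None,fx=4,fy=4,interpolation=cv2.INTER_CUBIC);b=cv2.resize(b,None,fx=4,fy=4,interpolation=cv2.INTER_CUBIC)
cv2.imwrite("pics/c3.png",np.hstack([a,cv2.copyMakeBorder(b,0,40,0,0,cv2.BORDER_CONSTANT)]))
E
```

```text
(no output)
```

View pics/c3.png

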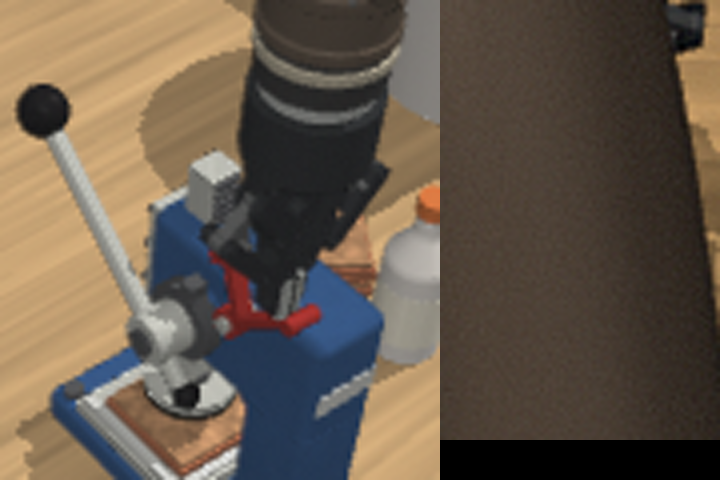

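The tab now leans back, with its end at (315,316) in the crop and the force rising against the stop. I'll back off a little, rise, and go over to the knob with the fingers open.

Converted, 4 mm is 0.08, 40 mm is 0.8.

Emit:
inch_along([
  [[0.08,0,0],[0,0,0]],
  [[0,0,-0.2],[0,0,0]],
  [[0,0,-0.4],[0,0,0]],
  [[0,0,-0.6],[0,0,0]],
  [[0,0,-0.6],[0,0,0]],
  [[0,0,-0.3],[0,0,0]],
  [[0.6,0,0],[0,0,0]],
  [[0.8,0,0],[0,0,0]],
  [[0.8,0,0],[0,0,0]],
  [[0.8,0,0],[0,0,0]],
  [[0.6,0,0],[0,0,0]],
  [[0.4,0,0],[0,0,0]],
  [[0,0,0],[0,0,0]],
], jaw=1.0)

```text
time_s: 6.95
tool_pos: [502.6, 119.2, 452.8]
tcp_rot: [0.073, 3.132, 0.002]
ft_force: [0.4, 0.6, 0.8]
gripper_width: 0.997
grasp_force: 0.0
```

```bash
python3 st.py 498.8 93.8 365
python3 - <<'E'
from geo import *
from workcell import ctrl
v=[625.3,158.8,-.04]; s=ctrl.snapshot("scene")
for a in (1.0,1.1,1.2): print(a,proj(s,w(v,tab(a))))
a=s["frame"][115:235,255:365,::-1]
cv2.imwrite("pics/c4.png",cv2.resize(a,None,fx=5,fy=5,interpolation=cv2.INTER_CUBIC))
E
```

```text
t 6.95 tcp [502.6 119.2 452.8] tip [503.2 119.3 379.8] z [ 0.008  0.001 -1.   ] y [0.047 0.999 0.002] F [0.4 0.6 0.8] q [ 0.23  0.16  0.33  1.73 -0.    0.28] w 0.997
tool-axes delta for TCP goal [  3.3 -25.7  87.7]
1.0 [327.26020649 189.23685853]
1.1 [328.57883107 191.92535064]
1.2 [329.73053147 194.63927942]
```

View pics/c4.png

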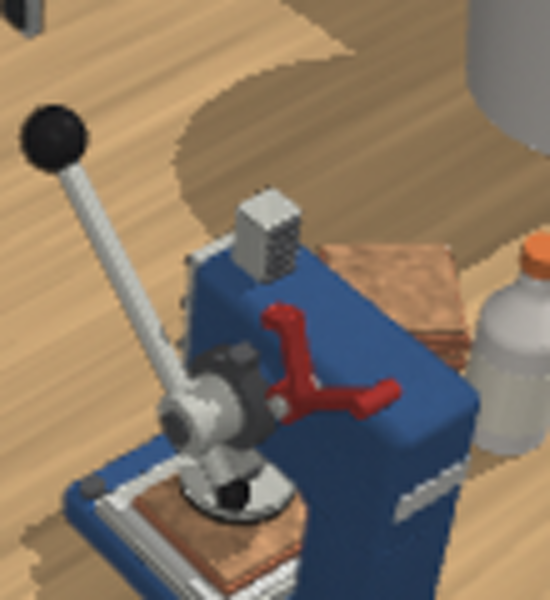

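The catch sits fully back: the roll at (378,399) projects to about 1.2 rad. The knob has not moved, so I'll go down over it and grip.

Converted, 18 mm is 0.36, 25 mm is 0.5.

Emit:
inch_along([
  [[0.06,-0.28,0],[0,0,0]],
  [[0,-0.24,0],[0,0,0]],
  [[0,0,0.3],[0,0,0]],
  [[0,0,0.5],[0,0,0]],
  [[0,0,0.5],[0,0,0]],
  [[0,0,0.36],[0,0,0]],
  [[0,0,0.2],[0,0,0]],
  [[0,0,0],[0,0,0]],
])

```text
time_s: 7.8
tool_pos: [503.0, 93.0, 357.2]
tcp_rot: [0.077, 3.136, 0.001]
ft_force: [-1.3, 1.0, 0.2]
gripper_width: 1.001
grasp_force: 0.0
```

```bash
python3 st.py 498.8 93.8 359
```

```text
t 7.8 tcp [503.   93.  357.2] tip [503.4  93.  284.2] z [ 0.005  0.001 -1.   ] y [0.049 0.999 0.001] F [-1.3  1.   0.2] q [ 0.18  0.1   0.05  1.51 -0.    0.23] w 1.001
tool-axes delta for TCP goal [ 4.2  0.6 -1.8]
```

Emit:
inch_along([
  [[0,0,0],[0,0,0]],
  [[0,0,0],[0,0,0]],
  [[0,0,0],[0,0,0]],
  [[0,0,0],[0,0,0]],
  [[0,0,0],[0,0,0]],
  [[0,0,0],[0,0,0]],
  [[0,0,0],[0,0,0]],
], jaw=0, grip_force=60)

```text
time_s: 8.5
tool_pos: [503.0, 94.0, 359.8]
tcp_rot: [0.075, 3.131, 0.003]
ft_force: [-1.1, 0.4, 4.8]
gripper_width: 0.39
grasp_force: 59.0
```

```bash
python3 st.py 498.8 93.8 359
python3 - <<'E'
import cv2,numpy as np
from workcell import ctrl
a=ctrl.snapshot("scene")["frame"][75:215,215:345,::-1]; b=ctrl.snapshot("wrist")["frame"][:,:,::-1]
a=cv2.resize(a,None,fx=3,fy=3);cv2.imwrite("pics/c5.png",np.hstack([a,cv2.resize(b,(400,300))[:,:].copy() if 0 else cv2.copyMakeBorder(cv2.resize(b,(400,300)),0,120,0,0,cv2.BORDER_CONSTANT)]))
E
```

```text
t 8.5 tcp [503.   94.  359.8] tip [503.7  94.2 286.8] z [ 0.01   0.002 -1.   ] y [0.048 0.999 0.002] F [-1.1  0.4  4.8] q [ 0.18  0.1   0.05  1.51 -0.    0.23] w 0.39
tool-axes delta for TCP goal [ 4.2 -0.4  0.8]
```

View pics/c5.png

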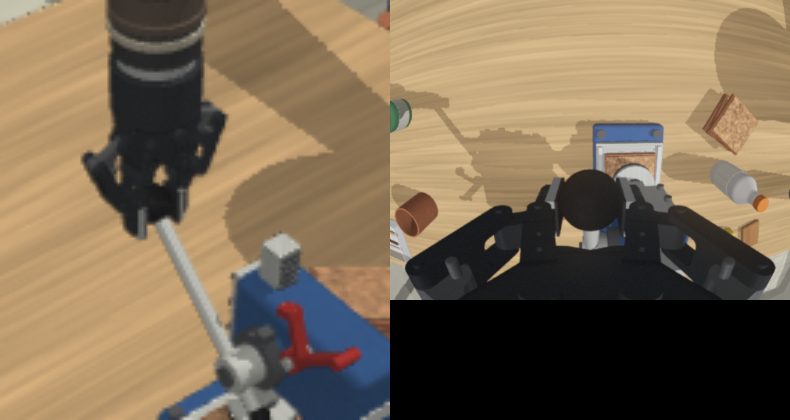

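The ball is held centrally: opening 0.39 is about 33 mm, and the wrist view shows the ball between the pads at (590,200). Now I'll pull along the arc.

Emit:
inch_along([
  [[0.1,0,0.126],[0,0,0]],
  [[0.096,0,0.13],[0,0,0]],
  [[0.088,0,0.14],[0,0,0]],
  [[0.084,0,0.142],[0,0,0]],
  [[0.076,0,0.146],[0,0,0]],
  [[0.068,0,0.15],[0,0,0]],
  [[0.06,0,0.154],[0,0,0]],
  [[0.052,0,0.156],[0,0,0]],
  [[0.044,0,0.16],[0,0,0]],
  [[0.038,0,0.16],[0,0,0]],
  [[0,0,0],[0,0,0]],
], grip_force=70)

```text
time_s: 9.7
tool_pos: [469.6, 95.2, 286.0]
tcp_rot: [0.075, 3.128, 0.0]
ft_force: [4.3, -2.2, 5.8]
gripper_width: 0.39
grasp_force: 68.9
```

```bash
python3 st.py 467 95 286
```

```text
t 9.7 tcp [469.6  95.2 286. ] tip [470.5  95.2 213. ] z [ 0.013 -0.    -1.   ] y [0.048 0.999 0.   ] F [ 4.3 -2.2  5.8] q [ 0.2   0.03 -0.18  1.35 -0.    0.25] w 0.39
tool-axes delta for TCP goal [ 2.6 -0.4 -0. ]
```

Converted, -0.2 mm is -0.004, 0.2 mm is 0.004.

Emit:
inch_along([
  [[0.03,0,0.162],[0,0,0]],
  [[0.02,0,0.164],[0,0,0]],
  [[0.012,0,0.164],[0,0,0]],
  [[0.004,0,0.166],[0,0,0]],
  [[-0.004,0,0.166],[0,0,0]],
  [[-0.012,0,0.164],[0,0,0]],
  [[-0.02,0,0.164],[0,0,0]],
  [[-0.03,0,0.162],[0,0,0]],
  [[0,0,0],[0,0,0]],
])

```text
time_s: 10.6
tool_pos: [470.5, 95.2, 220.8]
tcp_rot: [0.075, 3.128, -0.0]
ft_force: [2.2, -3.9, 7.5]
gripper_width: 0.39
grasp_force: 68.6
```

Emit:
inch_along([
  [[-0.04,0,0.16],[0,0,0]],
  [[-0.044,0,0.158],[0,0,0]],
  [[0,0,0],[0,0,0]],
  [[0,0,0],[0,0,0]],
])

```text
time_s: 11.0
tool_pos: [476.0, 95.0, 206.3]
tcp_rot: [0.078, 3.125, -0.0]
ft_force: [5.1, -4.7, 10.3]
gripper_width: 0.387
grasp_force: 68.8
```

```bash
python3 st.py 467.4 95 204.2
```

```text
t 11.0 tcp [476.   95.  206.3] tip [477.1  94.9 133.3] z [ 0.016 -0.    -1.   ] y [0.05  0.999 0.   ] F [ 5.1 -4.7 10.3] q [ 0.2   0.06 -0.33  1.17 -0.    0.25] w 0.387
tool-axes delta for TCP goal [ 8.6 -0.4  1.9]
```

Converted, -1 mm is -0.02, 3 mm is 0.06.

Emit:
inch_along([
  [[-0.02,0,0.06],[0,0,0]],
  [[0,0,0],[0,0,0]],
  [[0,0,0],[0,0,0]],
], grip_force=90)

```text
time_s: 11.3
tool_pos: [476.7, 94.9, 204.3]
tcp_rot: [0.078, 3.124, 0.0]
ft_force: [1.6, -4.6, 16.4]
gripper_width: 0.382
grasp_force: 88.5
```

Emit:
inch_along([
  [[-0.02,0,0.06],[0,0,0]],
  [[0,0,0],[0,0,0]],
  [[0,0,0],[0,0,0]],
])

```text
time_s: 11.6
tool_pos: [478.5, 95.0, 202.7]
tcp_rot: [0.074, 3.121, -0.0]
ft_force: [2.0, -4.6, 21.8]
gripper_width: 0.375
grasp_force: 87.2
```

Emit:
inch_along([
  [[-0.02,0,0.04],[0,0,0]],
  [[0,0,0],[0,0,0]],
  [[0,0,0],[0,0,0]],
])

```text
time_s: 11.9
tool_pos: [478.9, 95.0, 201.7]
tcp_rot: [0.073, 3.122, 0.0]
ft_force: [-3.3, -3.6, 31.7]
gripper_width: 0.375
grasp_force: 87.1
```

Converted, -2.5 mm is -0.05, 0.5 mm is 0.01.

Emit:
inch_along([
  [[0.01,0,-0.05],[0,0,0]],
  [[0,0,0],[0,0,0]],
  [[0,0,0],[0,0,0]],
  [[0,0,0],[0,0,0]],
  [[0,0,0],[0,0,0]],
])

```text
time_s: 12.4
tool_pos: [478.6, 95.0, 202.7]
tcp_rot: [0.074, 3.123, -0.0]
ft_force: [1.3, -4.2, 20.8]
gripper_width: 0.372
grasp_force: 87.9
```

```bash
python3 - <<'E'
from geo import *
from workcell import ctrl
v=[625.3,158.8,-.04]; s=ctrl.snapshot("scene")
for a in (.95,1.0,1.05): print(a,(proj(s,w(v,knob(a)))-[225,115])*5, (proj(s,w(v,[-30,0,294-20*a]))-[225,115])*5)
a=s["frame"][115:235,225:355,::-1]
cv2.imwrite("pics/c6.png",cv2.resize(a,None,fx=5,fy=5,interpolation=cv2.INTER_CUBIC))
E
```

```text
0.95 [168.77680777 300.24443865] [417.02400398 232.5072365 ]
1.0 [171.03408735 312.03648182] [416.86149531 233.90867476]
1.05 [173.66239324 323.9772437 ] [416.69920504 235.30822954]
```

View pics/c6.png

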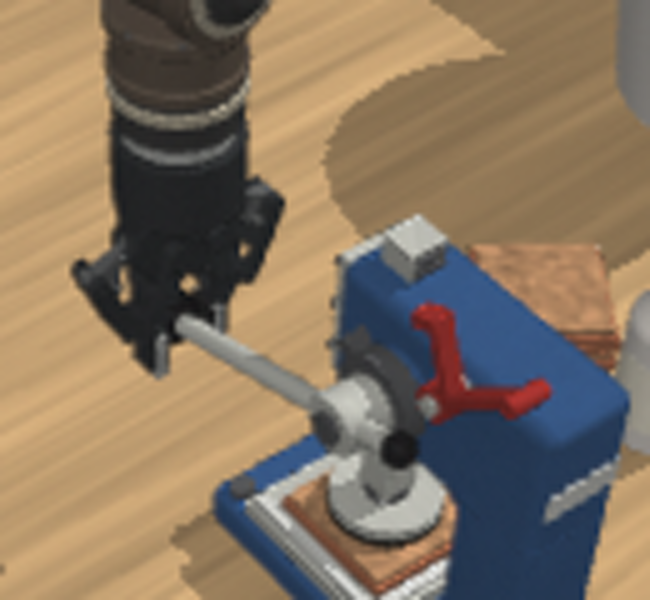

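The pad is flat on the cork at (387,505), the ram top is at (417,232), matching a lever angle of about 1.0, and the catch is still fully back. I'll check that the hold is steady, then hand in.

Emit:
inch_along([
  [[0,0,0],[0,0,0]],
  [[0,0,0],[0,0,0]],
  [[0,0,0],[0,0,0]],
  [[0,0,0],[0,0,0]],
  [[0,0,0],[0,0,0]],
  [[0,0,0],[0,0,0]],
  [[0,0,0],[0,0,0]],
  [[0,0,0],[0,0,0]],
  [[0,0,0],[0,0,0]],
  [[0,0,0],[0,0,0]],
])

```text
time_s: 13.45
tool_pos: [478.6, 95.0, 202.7]
tcp_rot: [0.073, 3.123, -0.0]
ft_force: [1.6, -3.1, 21.1]
gripper_width: 0.375
grasp_force: 87.9
```

```bash
python3 -c "
from workcell import ctrl
s=ctrl.get_state()
if 15<s['ft_force'][2]<28 and s['grasp_force']>60: print(ctrl.finish_job())
"
```

```text
the job is handed in; nothing more can be done
None
```

The red catch is flipped fully back and the lever is pulled down until the pad sits on the cork; I handed the job in at 13.5 s with the knob still gripped and held down at about 21 N (briefly 32 N on the way), a little above the range you gave.

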